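# Tip the parts tote so the connector shells gather in its picking corner

## Robot

A 6-joint arm with a two-finger parallel gripper is mounted at the origin on the work surface. World frame = base frame: x ahead of the robot, y to its left, z up, the work surface at z = 0. Lengths are in m, angles in rad, forces in N, time in s.
With the tool pointing down it reaches from about 0.3 to 0.875 m from the base axis. Payload 6.4 kg.
Tool frame: the origin (TCP) lies at the centre of the arm's flange, where the gripper is bolted on; the fingertips stand 173 mm ahead of it and the grasp point (between the pads) lies 155 mm ahead of it (ctrl.pinch_z is the distance from the TCP to the grasp point, in m); z points along the fingers, y is the direction in which the jaws open and shut (so a half turn about z gives the same grasp; the last joint's range is limited). The gripper opens to 85 mm and grips with 20 to 120 N. Pads are 22 mm wide; open, the fingers measure 114 mm over their backs; the gripper's body (76 mm by 85 mm) begins 54 mm behind the grasp point. The pads swing forward as they close: fully open they stand 13 mm farther back than shut.
Start: joints at [-1.461, 0.181, 1.607, -0, 1.354, -0.206], TCP at [0.179, -0.547, 0.405] pointing down, gripper open.
Joint ranges: [-2.99, 2.99], [-0.89, 2.07], [0.3, 2.58], [-1.14, 4.28], [0, 2.63], [-3.12, 3.12]. Speed limits (rad/s): [2.57, 2.57, 3.01, 3.14, 3.14, 3.14].

## Interface

Orientations are given as a unit quaternion [w, x, y, z].
In Python, from bench import ctrl gives the robot as it stands.
- The arm moves only by the tool drive_tool, never from a script. Its argument "commands" is a list that holds one entry, the list of rows, each a list of 7 numbers: the shift along the tool's x, y, z in units of 50 mm (1.0 is 50 mm), then the turn, a rotation vector about the tool's x, y, z in units of 8 degrees (1.0 is 8 degrees), then the closure in counts, from 0 (fully open) to 255 (shut). A call has 1 to 10 rows; each row shifts and turns the commanded pose from where the row before left it, along the tool's axes as they then stand; what a row does not reach is not made up. A row lasts 1/10 s, in which the tool goes at most 50 mm and 8.59 degrees, less where a joint would pass 70% of its speed; a pose out of reach is approached as far as the arm can. A call is refused whole if a number of a shift passes 1 or a number of a turn 1, either way. A call with a gripper value outside its range is refused whole. The fingers move at their own pace and stop on an object; the grip force is fixed at half the most. Time passes only in rows, so rows that do not move let the fingers close. It gives the time, the measured TCP pose, the force and the opening at its end, in the units of the state.
- ctrl.get_obs(): the state, without advancing time (a new reading comes with each control period).
- ctrl.camera(name): name is "scene" or "top" or "wrist"; returns a dict with "pixels" (384x512x3 uint8, red, green, blue), "depth" (384x512 float32, m along the optical axis (not along the pixel's ray), 0 where there is no reading), "intrinsics" (3x3 intrinsics, pixels), "R" (3x3) and "t" (3): a world point X has camera coordinates R X + t; the wrist camera has in their place "tool_from_camera" (4x4, takes a point from camera to tool coordinates, whose origin is the TCP and whose axes are the flange's). Camera axes: x right, y down, z forward; pixel columns grow to the right and rows downward; lengths in m; the calibration is good to about 2 mm. The wrist camera is an equidistant fisheye: a pixel r from the principal point sees the ray r / f radians off the axis. A picture is of the moment at which its call begins: read the wrist's pose just before it.
- ctrl.hand_in(): hands the job in, once; it reports no verdict.
The state is a dict: "time_s": time; "q": joint angles; "dq": joint speeds; "joint_efforts": joint torques, N m; "eef_pos": TCP position; "eef_rot": TCP orientation; "wrist_force": force on the tool from outside, world axes, zero at the start; "torque": the same for the moment, N m; "opening": opening from 0.0 (shut) to 1.0 (fully open).
Only numpy, scipy, OpenCV 4.12 (cv2) and the standard library are available. Lean on these libraries where they do the work, as an engineer would, in place of code of your own. Each camera call takes 0.05 s, during which the arm holds its last target. There are 200 camera calls.

## Task

Take the violet parts tote by its rim, lift it clear of the bench and bring it over to the blue picking mat. Tip it so that its cut-down picking corner is lowest and all five brass connector shells slide down into that corner, then lower it until you feel that corner touch the mat and rest lightly on it. Finish like that, still gripping the tote and holding it tilted with the low corner on the mat; keep every shell in the tote and leave the other things on the bench where they are.

Things in the scene. Friction and masses are not known exactly. Their poses are not given: they have to be found in the camera images.
- tote_mid (a point): loose open violet plastic tote, 0.17 kg, 65 mm high, standing on the bench. The point is its centre, 32.5 mm above its underside; tote axes: z up out of the mouth, y along the long sides. Inside 120 mm (x) by 160 mm (y), walls 3 mm, floor 4 mm. At the corner at tote -x +y (the picking corner) the rim is left out for 40 mm along both walls and the wall is only 47 mm high
- tote: the same tote; origin at the centre of its underside. Its darker rolled rim, 10 mm thick and 18 mm high, runs along the tops of the walls, inner face flush with the wall's; rim centre lines at tote x +-65 mm and y +-85 mm, rim from 47 to 65 mm above the underside. Take it by the rim from above, one finger inside the tote
- pick_corner (a point): inside of the tote's cut-down picking corner, at floor level where the two walls meet (tote x -60, y +80, 4 mm above the underside); turns with the tote. A shell is in the corner when its centre is within 75 mm of this point
- low_foot (a point): outside bottom point of the tote under the picking corner (tote x -63, y +83, at the underside): what touches the mat when the tote is tipped that way
- shell1_mid (a point): brass connector shell loose in the tote, 16 g: a round flange 18 mm across and 4 mm thick with an 11 mm barrel, 16 mm high in all; the point is half-way up on its axis. Polished: it slides on the tote at a friction coefficient of about 0.2, so it needs a slope of some 25 to 30 degrees to slide along a wall into a corner
- shell2_mid (a point): a second shell, the same
- shell3_mid (a point): a third shell, the same
- shell4_mid (a point): a fourth shell, the same
- shell5_mid (a point): the fifth shell, the same
- mat: blue picking mat, fixed, 220 mm (its x) by 260 mm (its y), 3 mm thick; origin at the centre of its underside, at bench height. It lies left or right in front of the robot, the tote on the other side. Fixed instruments, up to 240 mm high, stand at the back of the bench, all farther than 0.78 m ahead of the robot's base
- tweezers: steel tweezers, 122 mm long (their y), 9 mm high, lying on the mat about 20 mm inside its edge nearest the robot (mat x -90); leave alone
- cup: lighter violet cup, 68 mm across, 75 mm high, at the back between mat and tote; origin under its centre; leave alone
- vial: small glass vial with black cap, 22 mm across, 41 mm high, near the robot between mat and tote; origin under its centre; leave alone
- wash: white bottle with blue cap, 60 mm across, 135 mm high, on the right; origin under its centre; leave alone
- driver: yellow screwdriver, 170 mm long and up to 30 mm high, lying on the left; leave alone
- gelbox: black chip box with clear lid, 75 mm square, 22 mm high, on the left; origin under its centre; leave alone
There are look-alikes about, which are no part of the job. What is shaped like the tote but brown is not meant.

How it is judged:
On the way:
1. the tote is gripped and lifted clear of the bench (height (world z) of tote above 0.06 m and contact force between tote and the fingers above 1 N and height (world z) of low_foot above 0.02 m), for 0.2 s.
At the end, for the whole second after the job is handed in: The gripper still holds the tote (more than 1 N on it), tilted 17 to 57 degrees and still, its picking corner down on the mat (bottom point below 10 mm) and resting on it with 0.2 to 20 N; the centres of all five shells are within 75 mm of the inside of the picking corner (angle between tote's own z axis and vertical between 0.3 and 1 rad and contact force between tote and the fingers above 1 N and contact force between tote and mat between 0.2 and 20 N and height (world z) of low_foot below 0.01 m and linear speed of tote below 0.02 m/s and distance between each of shell1_mid, shell2_mid, shell3_mid, shell4_mid, shell5_mid and pick_corner below 0.075 m); the arm keeps its last pose, push and grip.
It fails at once if a bystander is pushed more than 20 mm from its place (distance of any of tweezers, cup, vial, wash, driver, gelbox from where it was at the start of the episode above 0.02 m).
It also fails if it takes over 54 s, if anything falls off the work surface, if the arm or the gripper's body presses on something with over 40 N, if the wrist force passes 120 N, or if a joint passes its speed limit or range.

## Working session

There is one attempt and no reset: what is moved stays moved. The work goes in short steps, Python scripts to look and compute and a tool call to move; the robot and the scene stay as the last step left them, time stands still between calls to the robot, and variables do not carry over. Pictures are saved under pics/ and viewed, about 8 in all and at most 12, crops included, and the job is handed in when it is done.

Besides the shell and the picture viewer there is one more tool, called after "Call:" as name(argument=value, ...) on one line, values as JSON. drive_tool: Moves the arm, as the interface text tells. Its arguments: {"type":"object","properties":{"commands":{"type":"array","items":{"type":"array","items":{"type":"array","items":{"type":"number"}}}}},"required":["commands"]}

```bash
mkdir -p pics; ls; python3 - <<'E'
from bench import ctrl
import numpy as np,cv2
o=ctrl.get_obs();print(o)
ims=[]
for n in["top","scene"]:
    c=ctrl.camera(n);np.savez(n+".npz",**c);cv2.imwrite(f"pics/{n}0.png",c["pixels"][:,:,::-1]);print(n,c["intrinsics"],c["R"],c["t"])
E
```

```text
pics
{'time_s': 0.0, 'q': array([-1.46131671e+00,  1.81547628e-01,  1.60797846e+00,  1.12984571e-05,
        1.35380551e+00, -2.06268854e-01]), 'dq': array([ 0.00142026,  0.00045157,  0.00047486, -0.00059856, -0.00064781,
       -0.00062941]), 'joint_efforts': array([ 9.41321123e-04, -4.44866502e+01, -3.51334226e+01, -2.53425887e-04,
        8.83753470e-03, -2.80644150e-05]), 'eef_pos': array([ 0.17856155, -0.5463146 ,  0.40379447]), 'eef_rot': array([-8.68184773e-04,  9.87563544e-01,  1.57217972e-01,  4.75704591e-05]), 'wrist_force': array([-0.30014636,  0.11380241, -0.14610396]), 'torque': array([ 0.01035571, -0.02842927,  0.02757088]), 'opening': 0.9977340601214275}
top [[454.56977884   0.         261.68810947]
 [  0.         454.56977884 195.24073136]
 [  0.           0.           1.        ]] [[-0.01437021 -0.99969178 -0.02024478]
 [-0.99878834  0.0153044  -0.04677205]
 [ 0.04706746  0.01954813 -0.99870042]] [0.03760262 0.46807239 1.75432594]
scene [[403.70203467   0.         256.93382299]
 [  0.         403.70203467 191.33491439]
 [  0.           0.           1.        ]] [[ 0.62882201  0.77753837 -0.00411843]
 [ 0.42991469 -0.35209044 -0.8313878 ]
 [-0.64788598  0.52102438 -0.55567739]] [-0.31451728 -0.13594171  1.61359891]
```

View pics/top0.png

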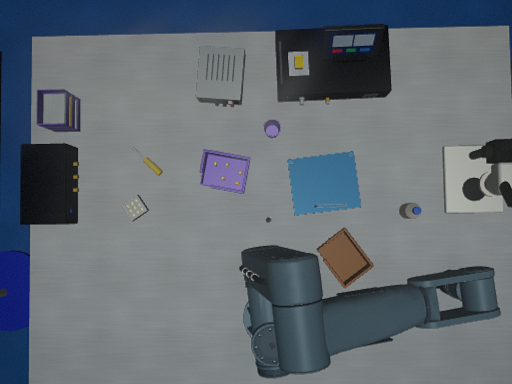

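View pics/scene0.png

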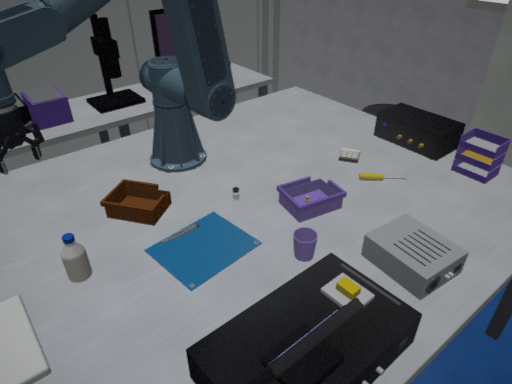

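The tote candidates in the top view are the violet tote (225,171), the brown tote (345,257), the violet rack (58,110) and the violet cup (272,129). The scene view also shows a violet bin off the bench at (47,107). I choose (225,171): it is a violet open tote holding brass shells, beside the mat. I'll check it in a close rectified crop.

```bash
cat > h.py <<'E'
import numpy as np,cv2
from bench import ctrl
def deproj(c):
    K=c["intrinsics"];v,u=np.mgrid[:384,:512];d=c["depth"]
    P=np.stack([(u-K[0,2])/K[0,0]*d,(v-K[1,2])/K[1,1]*d,d],-1)
    return (P-c["t"])@c["R"]       # R^T(P-t)
def rect(c,z,x1,y1,w,h,s):         # ortho picture at height z: col=(y1-y)*s,row=(x1-x)*s
    r,q=np.mgrid[:int(h*s),:int(w*s)]
    X=np.stack([x1-r/s,y1-q/s,np.full(r.shape,z)],-1)@c["R"].T+c["t"]
    p=X@c["intrinsics"].T; p=(p[...,:2]/p[...,2:]).astype(np.float32)
    return cv2.remap(c["pixels"],p[...,0],p[...,1],cv2.INTER_CUBIC)
E
python3 - <<'E'
from h import *
c=dict(np.load("top.npz"));P=deproj(c);hsv=cv2.cvtColor(c["pixels"],cv2.COLOR_RGB2HSV)
def info(n,u,v): print(n,np.round(P[v,u],3))
info("tote",225,171);info("vial",268,219);info("cup",272,129);info("mat",330,185);info("gel",136,208);info('tw',330,206);info('wash',412,211)
H,S,V=[hsv[...,i].astype(int) for i in range(3)]
print(hsv[171,225],hsv[185,330],hsv[171,203])
m=((H>95)&(H<112)&(S>120)&(np.abs(P[...,2])<.03)&(P[...,0]<.75)&(P[...,0]>.3)&(abs(P[...,1])<.5)).astype(np.uint8)
def box(m,n):
    k,l,st,ce=cv2.connectedComponentsWithStats(m);i=1+np.argmax(st[1:,4])
    q=P[l==i][:,:2].astype(np.float32);b=cv2.minAreaRect(q);print(n,st[i],b,cv2.boxPoints(b).round(3).tolist(),np.median(P[l==i][:,2]))
box(m,"mat")
vm=((H>118)&(H<150)&(S>60)&(P[...,0]>.4)&(P[...,0]<.7)&(P[...,1]>0.03)&(P[...,1]<.35))
box((vm&(P[...,2]>.055)&(P[...,2]<.075)).astype(np.uint8),"rim")
zz=P[vm][:,2];print(np.percentile(zz,[2,20,50,80,98]))
t=P[171,225]
a=rect(c,.065,t[0]+.12,t[1]+.13,.26,.24,2300)
cv2.imwrite("pics/tote1.png",a[:,:,::-1]);print(t[0]+.12,t[1]+.13)
E
```

```text
tote [0.566 0.173 0.002]
vial [0.376 0.007 0.038]
cup [ 0.728 -0.013  0.006]
mat [ 0.505 -0.236 -0.001]
gel [0.426 0.52  0.019]
tw [ 0.423 -0.234  0.005]
wash [ 0.398 -0.513  0.124]
[127  90 173] [102 147 149] [125  72  67]
mat [ 289  152   72   63 3510] ((0.5144999027252197, -0.2121630758047104), (0.21759429574012756, 0.2590463161468506), 6.361295223236084) [[0.3919999897480011, -0.0949999988079071], [0.42100000381469727, -0.3529999852180481], [0.6370000243186951, -0.32899999618530273], [0.6079999804496765, -0.07100000232458115]] 0.0034997126919022008
rim [200 149  50  45 352] ((0.5603460073471069, 0.17352372407913208), (0.17944836616516113, 0.13871203362941742), 79.0411148071289) [[0.4749999940395355, 0.0989999994635582], [0.6110000014305115, 0.07199999690055847], [0.6449999809265137, 0.24799999594688416], [0.5090000033378601, 0.2750000059604645]] 0.06502694861178943
[-0.0046671   0.00129958  0.00659045  0.05953467  0.07044426]
0.6863969953923309 0.30336163645098735
```

View pics/tote1.png

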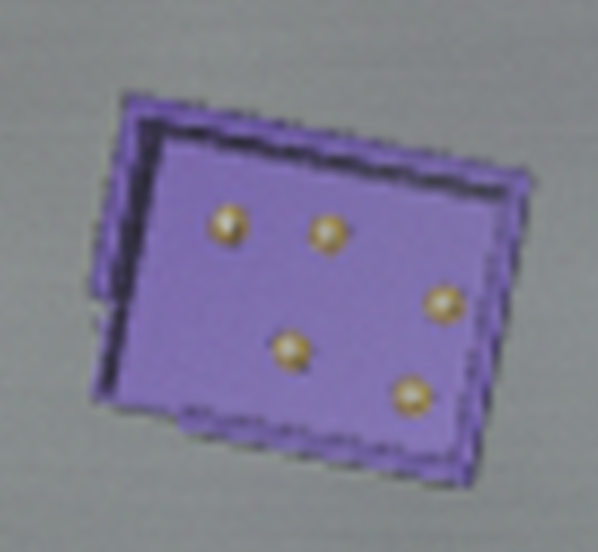

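The crop confirms the violet tote with five shells. Its rim corners are at (125,93), (532,175) and (468,487), and the notch is at lower left (95,400), which is world −x +y. That gives a centre of (0.560, 0.1745), yaw about −11.3° and sides of 180×138 mm, which fits. I'll grip the middle of the +x wall, at the far side from the notch.

```bash
cat >> h.py <<'E'
from scipy.spatial.transform import Rotation as Ro
def pose():
    o=ctrl.get_obs();q=o["eef_rot"];return o,np.array(o["eef_pos"]),Ro.from_quat([*q[1:],q[0]])
def plan(p1,R1,n,p=None,R=None):
    """rows from the present (or given) pose to p1,R1"""
    if p is None: o,p,R=pose()
    rv=(R.inv()*R1).as_rotvec()/n; dp=(np.array(p1)-p)/n
    for i in range(n):
        Ri=R*Ro.from_rotvec(rv*i)
        print(np.r_[Ri.inv().apply(dp)/.05,np.degrees(rv)/8].round(2).tolist())
def down(h): # tool down, tool y heading h deg
    y=np.array([np.cos(np.radians(h)),np.sin(np.radians(h)),0]);z=np.array([0,0,-1.]);return Ro.from_matrix(np.c_[np.cross(y,z),y,z])
E
python3 - <<'E'
from h import *
print(ctrl.pinch_z)
plan([.624,.162,.31],down(-11.3),20)
E
```

```text
0.1547
[0.64, -0.53, 0.09, -0.0, -0.0, -0.38]
[0.67, -0.5, 0.09, -0.0, -0.0, -0.38]
[0.7, -0.46, 0.09, -0.0, -0.0, -0.38]
[0.72, -0.43, 0.09, -0.0, -0.0, -0.38]
[0.74, -0.39, 0.09, -0.0, -0.0, -0.38]
[0.76, -0.35, 0.09, -0.0, -0.0, -0.38]
[0.78, -0.31, 0.09, -0.0, -0.0, -0.38]
[0.79, -0.27, 0.09, -0.0, -0.0, -0.38]
[0.81, -0.22, 0.09, -0.0, -0.0, -0.38]
[0.82, -0.18, 0.09, -0.0, -0.0, -0.38]
[0.83, -0.14, 0.09, -0.0, -0.0, -0.38]
[0.83, -0.09, 0.09, -0.0, -0.0, -0.38]
[0.84, -0.05, 0.09, -0.0, -0.0, -0.38]
[0.84, -0.01, 0.09, -0.0, -0.0, -0.38]
[0.84, 0.04, 0.09, -0.0, -0.0, -0.38]
[0.83, 0.08, 0.09, -0.0, -0.0, -0.38]
[0.83, 0.13, 0.09, -0.0, -0.0, -0.38]
[0.82, 0.17, 0.09, -0.0, -0.0, -0.38]
[0.81, 0.21, 0.09, -0.0, -0.0, -0.38]
[0.8, 0.26, 0.09, -0.0, -0.0, -0.38]
```

Call:
drive_tool(commands=[[[0.64,-0.53,0.09,0,0,-0.38,0],[0.67,-0.5,0.09,0,0,-0.38,0],[0.7,-0.46,0.09,0,0,-0.38,0],[0.72,-0.43,0.09,0,0,-0.38,0],[0.74,-0.39,0.09,0,0,-0.38,0],[0.76,-0.35,0.09,0,0,-0.38,0],[0.78,-0.31,0.09,0,0,-0.38,0],[0.79,-0.27,0.09,0,0,-0.38,0],[0.81,-0.22,0.09,0,0,-0.38,0],[0.82,-0.18,0.09,0,0,-0.38,0]]])

```text
time_s: 1.1
eef_pos: [0.4015, -0.1904, 0.3594]
eef_rot: [0.0, 0.911, 0.412, 0.0]
wrist_force: [-0.0, -0.5, 0.2]
opening: 1.0
```

Call:
drive_tool(commands=[[[0.83,-0.14,0.09,0,0,-0.38,0],[0.83,-0.09,0.09,0,0,-0.38,0],[0.84,-0.05,0.09,0,0,-0.38,0],[0.84,-0.01,0.09,0,0,-0.38,0],[0.84,0.04,0.09,0,0,-0.38,0],[0.83,0.08,0.09,0,0,-0.38,0],[0.83,0.13,0.09,0,0,-0.38,0],[0.82,0.17,0.09,0,0,-0.38,0],[0.81,0.21,0.09,0,0,-0.38,0],[0.8,0.26,0.09,0,0,-0.38,0]]])

```text
time_s: 2.1
eef_pos: [0.6236, 0.1653, 0.3139]
eef_rot: [-0.0, 0.771, 0.636, -0.0]
wrist_force: [0.5, 0.2, 0.6]
opening: 1.003
```

```bash
python3 - <<'E'
from h import *
o,p,R=pose();c=ctrl.camera("wrist");T=c["tool_from_camera"];K=c["intrinsics"];d=c["depth"]
v,u=np.mgrid[:384,:512];x=(u-K[0,2])/K[0,0];y=(v-K[1,2])/K[1,1];r=np.hypot(x,y)+1e-9
k=np.tan(np.minimum(r,1.5))/r*d
P=np.stack([x*k,y*k,d],-1)@T[:3,:3].T+T[:3,3];W=R.apply(P.reshape(-1,3)).reshape(P.shape)+p
hsv=cv2.cvtColor(c["pixels"],cv2.COLOR_RGB2HSV)
m=(hsv[...,0]>118)&(hsv[...,0]<150)&(hsv[...,1]>60)&(d>0)&(W[...,2]>.058)&(W[...,2]<.072)&(W[...,0]<.66)&(W[...,0]>.45)&(W[...,1]>.05)&(W[...,1]<.3)
b=cv2.minAreaRect(W[m][:,:2].astype(np.float32));print(p,m.sum(),b,cv2.boxPoints(b).round(4).tolist(),np.median(W[m][:,2]))
cv2.imwrite("pics/w1.png",c["pixels"][:,:,::-1])
yaw=np.radians(-11.3)
for q in [(.624,.162)]:
    D=(W[m][:,:2]-[.560,.1745])@np.array([[np.cos(yaw),-np.sin(yaw)],[np.sin(yaw),np.cos(yaw)]])
    s=D[(D[:,0]>.05)&(abs(D[:,1])<.07)];print(np.percentile(s[:,0],[1,50,99]),len(s))
    s=D[(D[:,1]<-.06)&(abs(D[:,0])<.05)];print(np.percentile(s[:,1],[1,50,99]),len(s))
    print(np.polyfit(*D[(D[:,0]>.055)&(abs(D[:,1])<.07)][:,::-1].T,1))
plan([.624,.162,.211],down(-11.3),5)
E
```

```text
[0.62363617 0.16532747 0.31387302] 6467 ((0.5611798763275146, 0.17413662374019623), (0.17979562282562256, 0.13953213393688202), 78.75750732421875) [[0.47519999742507935, 0.09960000216960907], [0.6121000051498413, 0.07240000367164612], [0.6470999717712402, 0.24869999289512634], [0.5102999806404114, 0.2759000062942505]] 0.06474490606104616
[0.06144177 0.06598533 0.07085373] 2098
[-0.08912965 -0.08196035 -0.07918985] 862
[-0.00083911  0.06603176]
[-0.03, 0.0, 0.41, -0.0, -0.0, 0.02]
[-0.03, 0.0, 0.41, -0.0, -0.0, 0.02]
[-0.03, 0.0, 0.41, -0.0, -0.0, 0.02]
[-0.03, 0.0, 0.41, -0.0, -0.0, 0.02]
[-0.03, 0.0, 0.41, -0.0, -0.0, 0.02]
```

View pics/w1.png

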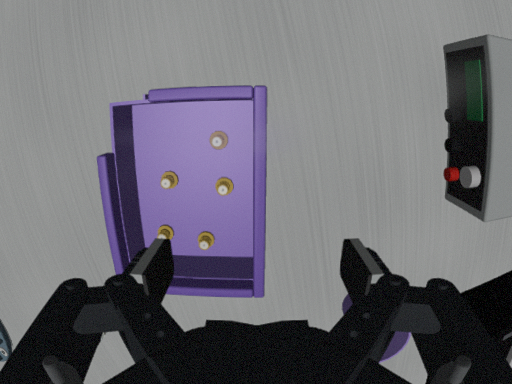

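The wrist view puts the +x rim at column 260, between the open fingers at about 155 and 360. The notch is at upper left (120,100). The fit gives a centre of (0.561, 0.174) and yaw −11.3°, agreeing with the top view within 1 mm. Next I descend and close.

Call:
drive_tool(commands=[[[-0.03,0.01,0.41,0,0,0,0],[-0.03,0.01,0.41,0,0,0,0],[-0.03,0.01,0.41,0,0,0,0],[-0.03,0.0,0.41,0,0,0,0],[-0.03,0.0,0.41,0,0,0,0],[0,0,0,0,0,0,0]]])

```text
time_s: 2.75
eef_pos: [0.6213, 0.1556, 0.2083]
eef_rot: [-0.002, 0.772, 0.635, -0.003]
wrist_force: [-0.7, -0.9, -0.8]
opening: 1.0
```

Call:
drive_tool(commands=[[[0,0,0,0,0,0,130],[0,0,0,0,0,0,180],[0,0,0,0,0,0,255],[0,0,0,0,0,0,255],[0,0,0,0,0,0,255],[0,0,0,0,0,0,255],[0,0,0,0,0,0,255],[0,0,0,0,0,0,255]]])

```text
time_s: 3.55
eef_pos: [0.6236, 0.156, 0.213]
eef_rot: [0.0, 0.772, 0.635, 0.001]
wrist_force: [-0.0, 0.2, 6.0]
opening: 0.106
```

Call:
drive_tool(commands=[[[0,0,0,0,0,0,255],[0,0,-0.1,0,0,0,255],[0,0,-0.2,0,0,0,255],[0,0,-0.3,0,0,0,255],[0,0,-0.4,0,0,0,255],[0,0,-0.4,0,0,0,255],[0,0,-0.4,0,0,0,255],[0,0,-0.3,0,0,0,255],[0,0,-0.2,0,0,0,255],[0,0,0,0,0,0,255]]])

```text
time_s: 4.55
eef_pos: [0.6237, 0.156, 0.3293]
eef_rot: [0.001, 0.772, 0.635, 0.001]
wrist_force: [0.9, 0.3, -3.0]
opening: 0.105
```

Grip is solid: 9 mm opening and 3 N of weight. I'll plan the carry and then the tilt about the foot.

```bash
cat >> h.py <<'E'
yaw=np.radians(-11.3)
# tote in tool frame, from the pose at the grip
Rg=down(-11.3);pg=np.array([.6236,.156,.213]);RT=Rg.inv()*Ro.from_euler('z',yaw);oT=Rg.inv().apply(np.array([.561,.174,0])-pg)
FOOT=np.array([-.063,.083,0])
def tote(p,R): Rt=R*RT;o=p+R.apply(oT);return o,Rt,o+Rt.apply(FOOT)
def tcp(foot,th,hd=None): # TCP pose for tote tilted th deg toward its corner, yaw fixed
    d=yaw+np.radians(135);ax=np.array([-np.sin(d),np.cos(d),0])
    Rt=Ro.from_rotvec(ax*np.radians(th))*Ro.from_euler('z',yaw);R=Rt*RT.inv()
    return np.array(foot)-Rt.apply(FOOT)-R.apply(oT),R
E
python3 - <<'E'
from h import *
o,p,R=pose();print(tote(p,R)[2],o["q"])
p1,R1=tcp([.50,-.15,.13],0);print(p1,R1.as_quat())
plan(p1,R1,12)
for th in(0,14,28,42):
    print(th,tcp([.51,-.16,.10],th)[0])
a=tcp([.50,-.15,.13],0);
for th in (20,42):
    b=tcp([.51,-.16,.08],th);plan(*b,10,*a);a=b
E
```

```text
[0.51587025 0.26745972 0.11595877] [6.08841310e-02 3.97976182e-01 1.49188151e+00 3.58135469e-05
 1.24848698e+00 2.54700066e-01]
[ 0.60811519 -0.26173562  0.343     ] [0.77328719 0.63405593 0.         0.        ]
[-0.69, 0.11, -0.02, 0.0, -0.0, 0.0]
[-0.69, 0.11, -0.02, 0.0, -0.0, 0.0]
[-0.69, 0.11, -0.02, 0.0, -0.0, 0.0]
[-0.69, 0.11, -0.02, 0.0, -0.0, 0.0]
[-0.69, 0.11, -0.02, 0.0, -0.0, 0.0]
[-0.69, 0.11, -0.02, 0.0, -0.0, 0.0]
[-0.69, 0.11, -0.02, 0.0, -0.0, 0.0]
[-0.69, 0.11, -0.02, 0.0, -0.0, 0.0]
[-0.69, 0.11, -0.02, 0.0, -0.0, 0.0]
[-0.69, 0.11, -0.02, 0.0, -0.0, 0.0]
[-0.69, 0.11, -0.02, 0.0, -0.0, 0.0]
[-0.69, 0.11, -0.02, 0.0, -0.0, 0.0]
0 [ 0.61811519 -0.27173562  0.313     ]
14 [ 0.58700367 -0.22508586  0.34367398]
28 [ 0.55269896 -0.17364811  0.35987165]
42 [ 0.51723904 -0.12047821  0.36063071]
[0.1, -0.09, 0.02, -0.18, -0.18, -0.0]
[0.1, -0.09, 0.02, -0.18, -0.18, -0.0]
[0.1, -0.09, 0.01, -0.18, -0.18, -0.0]
[0.1, -0.09, 0.01, -0.18, -0.18, -0.0]
[0.1, -0.09, 0.0, -0.18, -0.18, -0.0]
[0.1, -0.09, -0.0, -0.18, -0.18, -0.0]
[0.1, -0.09, -0.01, -0.18, -0.18, -0.0]
[0.1, -0.09, -0.01, -0.18, -0.18, -0.0]
[0.1, -0.09, -0.02, -0.18, -0.18, -0.0]
[0.1, -0.09, -0.02, -0.18, -0.18, -0.0]
[0.13, -0.13, -0.08, -0.19, -0.19, 0.0]
[0.13, -0.13, -0.09, -0.19, -0.19, 0.0]
[0.12, -0.12, -0.1, -0.19, -0.19, 0.0]
[0.12, -0.12, -0.1, -0.19, -0.19, 0.0]
[0.12, -0.12, -0.11, -0.19, -0.19, 0.0]
[0.11, -0.11, -0.12, -0.19, -0.19, 0.0]
[0.11, -0.11, -0.12, -0.19, -0.19, 0.0]
[0.11, -0.11, -0.13, -0.19, -0.19, 0.0]
[0.1, -0.1, -0.13, -0.19, -0.19, 0.0]
[0.1, -0.1, -0.14, -0.19, -0.19, 0.0]
```

Call:
drive_tool(commands=[[[-0.2,0.03,0,0,0,0,255],[-0.5,0.08,-0.02,0,0,0,255],[-0.7,0.11,-0.03,0,0,0,255],[-0.7,0.11,-0.03,0,0,0,255],[-0.7,0.11,-0.03,0,0,0,255],[-0.7,0.11,-0.03,0,0,0,255],[-0.7,0.11,-0.03,0,0,0,255],[-0.7,0.11,-0.03,0,0,0,255],[-0.7,0.11,-0.03,0,0,0,255],[-0.7,0.11,-0.03,0,0,0,255]]])

```text
time_s: 5.55
eef_pos: [0.6101, -0.1646, 0.3385]
eef_rot: [-0.001, 0.772, 0.635, -0.001]
wrist_force: [0.1, 0.4, -1.8]
opening: 0.101
```

Call:
drive_tool(commands=[[[-0.7,0.11,0,0,0,0,255],[-0.6,0.11,0,0,0,0,255],[-0.4,0.06,0,0,0,0,255],[-0.2,0.03,0,0,0,0,255],[0,0,0,0,0,0,255],[0,0,0,0,0,0,255]]])

```text
time_s: 6.15
eef_pos: [0.608, -0.2578, 0.3397]
eef_rot: [-0.001, 0.772, 0.636, 0.0]
wrist_force: [-0.4, -0.6, -2.8]
opening: 0.1
```

Call:
drive_tool(commands=[[[0.1,-0.09,0.02,-0.18,-0.18,0,255],[0.1,-0.09,0.02,-0.18,-0.18,0,255],[0.1,-0.09,0.01,-0.18,-0.18,0,255],[0.1,-0.09,0.01,-0.18,-0.18,0,255],[0.1,-0.09,0,-0.18,-0.18,0,255],[0.1,-0.09,0,-0.18,-0.18,0,255],[0.1,-0.09,-0.01,-0.18,-0.18,0,255],[0.1,-0.09,-0.01,-0.18,-0.18,0,255],[0.1,-0.09,-0.02,-0.18,-0.18,0,255],[0.1,-0.09,-0.02,-0.18,-0.18,0,255]]])

```text
time_s: 7.15
eef_pos: [0.5737, -0.1993, 0.3294]
eef_rot: [0.176, 0.759, 0.626, -0.017]
wrist_force: [-0.1, -0.2, -2.8]
opening: 0.105
```

```bash
python3 - <<'E'
from h import *
o,p,R=pose();t=tote(p,R);print(p,o["q"],o["wrist_force"],o["opening"],t[2],np.degrees(np.arccos(t[1].as_matrix()[2,2])))
plan(*tcp([.51,-.16,.07],43),10)
E
```

```text
[ 0.57365204 -0.19926653  0.32936691] [-0.48993952  0.25374427  1.70058565 -0.21258041  0.88102522 -0.18786021] [-0.11849012 -0.18913395 -2.84521581] 0.1045025531517863 [ 0.51186891 -0.15751045  0.07642023] 20.38521171715349
[0.13, -0.14, -0.07, -0.2, -0.2, 0.0]
[0.13, -0.14, -0.08, -0.2, -0.2, 0.0]
[0.13, -0.13, -0.09, -0.2, -0.2, 0.0]
[0.12, -0.13, -0.09, -0.2, -0.2, 0.0]
[0.12, -0.13, -0.1, -0.2, -0.2, 0.0]
[0.12, -0.13, -0.11, -0.2, -0.2, 0.0]
[0.11, -0.12, -0.11, -0.2, -0.2, 0.0]
[0.11, -0.12, -0.12, -0.2, -0.2, 0.0]
[0.11, -0.12, -0.13, -0.2, -0.2, 0.0]
[0.1, -0.11, -0.13, -0.2, -0.2, 0.0]
```

Call:
drive_tool(commands=[[[0.13,-0.14,-0.07,-0.2,-0.2,0,255],[0.13,-0.14,-0.08,-0.2,-0.2,0,255],[0.13,-0.13,-0.09,-0.2,-0.2,0,255],[0.12,-0.13,-0.09,-0.2,-0.2,0,255],[0.12,-0.13,-0.1,-0.2,-0.2,0,255],[0.12,-0.13,-0.11,-0.2,-0.2,0,255],[0.11,-0.12,-0.11,-0.2,-0.2,0,255],[0.11,-0.12,-0.12,-0.2,-0.2,0,255],[0.11,-0.12,-0.13,-0.2,-0.2,0,255],[0.1,-0.11,-0.13,-0.2,-0.2,0,255]]])

```text
time_s: 8.15
eef_pos: [0.5139, -0.117, 0.3297]
eef_rot: [0.365, 0.718, 0.592, -0.035]
wrist_force: [-0.5, 0.6, -3.2]
opening: 0.105
```

Call:
drive_tool(commands=[[[0,0,0,0,0,0,255],[0,0,0,0,0,0,255],[0,0,0,0,0,0,255],[0,0,0,0,0,0,255],[0,0,0,0,0,0,255]]])

```text
time_s: 8.65
eef_pos: [0.5147, -0.1194, 0.3299]
eef_rot: [0.365, 0.719, 0.591, -0.035]
wrist_force: [0.6, -0.2, -2.6]
opening: 0.106
```

```bash
python3 - <<'E'
from h import *
o,p,R=pose();t=tote(p,R);print(p,o["q"],o["wrist_force"],o["opening"],t[2],np.degrees(np.arccos(t[1].as_matrix()[2,2])))
w=ctrl.camera("wrist")["pixels"];s=ctrl.camera("scene");K=s["intrinsics"]
X=s["R"]@t[2]+s["t"];u=(K@X);u=u[:2]/u[2];print("foot px",u)
a,b=int(u[0])-65,int(u[1])-75
s=cv2.resize(s["pixels"][max(b,0):b+130,a:a+130],(384,384),interpolation=cv2.INTER_CUBIC)
cv2.imwrite("pics/t1.png",cv2.resize(np.hstack([w,s]),None,fx=.88,fy=.88)[:,:,::-1])
E
```

```text
[ 0.51471741 -0.11942633  0.3298778 ] [-0.33894564  0.06713426  1.9857286  -0.80113372  0.60339207  0.41859493] [ 0.61159459 -0.20699504 -2.62894978] 0.10617512781105141 [ 0.51009909 -0.1626334   0.06977289] 42.97756294799037
foot px [214.98438332 220.09478966]
```

View pics/t1.png

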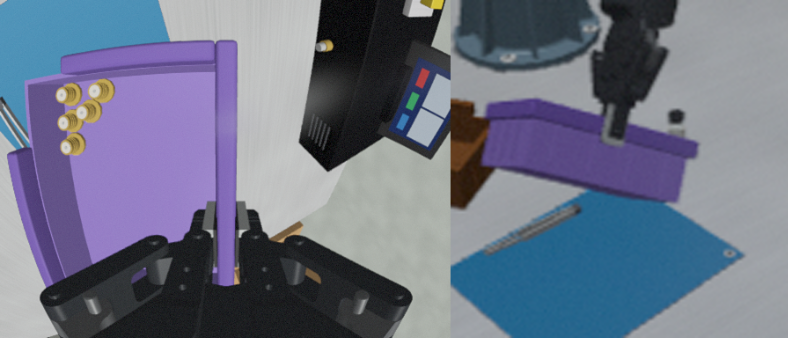

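All five shells are gathered in the picking corner (the cluster at about (60–110, 90–145), with the corner at about (35,85)). The tote is about 43° tilted over the mat, clear of the tweezers. Now I lower it.

```bash
python3 - <<'E'
from h import *
o,p,R=pose();print(R.inv().apply([0,0,-1]))
plan(p+[0,0,-.055],R,8)
E
```

```text
[ 0.48198912 -0.48214421  0.73158967]
[0.07, -0.07, 0.1, 0.0, 0.0, 0.0]
[0.07, -0.07, 0.1, 0.0, 0.0, 0.0]
[0.07, -0.07, 0.1, 0.0, 0.0, 0.0]
[0.07, -0.07, 0.1, 0.0, 0.0, 0.0]
[0.07, -0.07, 0.1, 0.0, 0.0, 0.0]
[0.07, -0.07, 0.1, 0.0, 0.0, 0.0]
[0.07, -0.07, 0.1, 0.0, 0.0, 0.0]
[0.07, -0.07, 0.1, 0.0, 0.0, 0.0]
```

Call:
drive_tool(commands=[[[0.07,-0.07,0.1,0,0,0,255],[0.07,-0.07,0.1,0,0,0,255],[0.07,-0.07,0.1,0,0,0,255],[0.07,-0.07,0.1,0,0,0,255],[0.07,-0.07,0.1,0,0,0,255],[0.07,-0.07,0.1,0,0,0,255],[0.07,-0.07,0.1,0,0,0,255],[0.07,-0.07,0.1,0,0,0,255],[0,0,0,0,0,0,255],[0,0,0,0,0,0,255]]])

```text
time_s: 9.75
eef_pos: [0.5136, -0.1177, 0.2734]
eef_rot: [0.365, 0.718, 0.591, -0.036]
wrist_force: [0.6, 0.2, -2.8]
opening: 0.105
```

Call:
drive_tool(commands=[[[0.01,-0.01,0.015,0,0,0,255],[0.01,-0.01,0.015,0,0,0,255],[0.01,-0.01,0.015,0,0,0,255],[0.01,-0.01,0.015,0,0,0,255],[0.01,-0.01,0.015,0,0,0,255],[0,0,0,0,0,0,255],[0,0,0,0,0,0,255],[0,0,0,0,0,0,255]]])

```text
time_s: 10.55
eef_pos: [0.5136, -0.1177, 0.2684]
eef_rot: [0.365, 0.718, 0.591, -0.035]
wrist_force: [-0.2, 0.2, -3.4]
opening: 0.104
```

Call:
drive_tool(commands=[[[0.01,-0.01,0.015,0,0,0,255],[0.01,-0.01,0.015,0,0,0,255],[0.01,-0.01,0.015,0,0,0,255],[0,0,0,0,0,0,255],[0,0,0,0,0,0,255],[0,0,0,0,0,0,255]]])

```text
time_s: 11.15
eef_pos: [0.5136, -0.1177, 0.2653]
eef_rot: [0.365, 0.719, 0.591, -0.035]
wrist_force: [0.4, 0.7, -2.9]
opening: 0.105
```

Call:
drive_tool(commands=[[[0.01,-0.01,0.015,0,0,0,255],[0,0,0,0,0,0,255],[0,0,0,0,0,0,255]]])

```text
time_s: 11.45
eef_pos: [0.5136, -0.1177, 0.2643]
eef_rot: [0.365, 0.718, 0.591, -0.035]
wrist_force: [0.0, 0.2, -2.7]
opening: 0.1
```

Call:
drive_tool(commands=[[[0.01,-0.01,0.015,0,0,0,255],[0,0,0,0,0,0,255],[0,0,0,0,0,0,255]]])

```text
time_s: 11.75
eef_pos: [0.5136, -0.1177, 0.2633]
eef_rot: [0.365, 0.718, 0.591, -0.035]
wrist_force: [-0.2, -0.7, -2.7]
opening: 0.107
```

Call:
drive_tool(commands=[[[0.01,-0.01,0.015,0,0,0,255],[0,0,0,0,0,0,255],[0,0,0,0,0,0,255]]])

```text
time_s: 12.05
eef_pos: [0.5138, -0.1177, 0.2625]
eef_rot: [0.365, 0.718, 0.591, -0.035]
wrist_force: [0.0, 0.2, -1.4]
opening: 0.108
```

Call:
drive_tool(commands=[[[0.005,-0.005,0.0075,0,0,0,255],[0,0,0,0,0,0,255],[0,0,0,0,0,0,255]]])

```text
time_s: 12.35
eef_pos: [0.5138, -0.1178, 0.2621]
eef_rot: [0.365, 0.718, 0.591, -0.035]
wrist_force: [0.6, -0.8, 1.0]
opening: 0.103
```

Call:
drive_tool(commands=[[[0.005,-0.005,0.0075,0,0,0,255],[0,0,0,0,0,0,255],[0,0,0,0,0,0,255]]])

```text
time_s: 12.65
eef_pos: [0.5139, -0.1178, 0.2617]
eef_rot: [0.365, 0.718, 0.591, -0.035]
wrist_force: [1.4, -1.2, 3.2]
opening: 0.103
```

Contact is about 6 N: the wrist z force went from −2.8 to +3.2. I'll let it settle and check that it holds, and where the shells are.

Call:
drive_tool(commands=[[[0,0,0,0,0,0,255],[0,0,0,0,0,0,255],[0,0,0,0,0,0,255],[0,0,0,0,0,0,255],[0,0,0,0,0,0,255],[0,0,0,0,0,0,255],[0,0,0,0,0,0,255],[0,0,0,0,0,0,255],[0,0,0,0,0,0,255],[0,0,0,0,0,0,255]]])

```text
time_s: 13.65
eef_pos: [0.5139, -0.1178, 0.2616]
eef_rot: [0.365, 0.718, 0.591, -0.035]
wrist_force: [2.9, -1.6, 6.2]
opening: 0.105
```

```bash
python3 - <<'E'
from h import *
for i in range(3):
    o,p,R=pose();c=ctrl.camera("wrist");print(p.round(4),o["wrist_force"].round(2),o["opening"])
ot,Rt,f=tote(p,R);print("foot",f,"tilt",np.degrees(np.arccos(Rt.as_matrix()[2,2])))
T=c["tool_from_camera"];K=c["intrinsics"];d=c["depth"];v,u=np.mgrid[:384,:512]
x=(u-K[0,2])/K[0,0];y=(v-K[1,2])/K[1,1];r=np.hypot(x,y)+1e-9;k=np.tan(np.minimum(r,1.5))/r*d
P=np.stack([x*k,y*k,d],-1)@T[:3,:3].T+T[:3,3]
L=RT.inv().apply(P.reshape(-1,3)-oT).reshape(P.shape)  # tote coords
h=cv2.cvtColor(c["pixels"],cv2.COLOR_RGB2HSV)
m=(h[...,0]>12)&(h[...,0]<35)&(h[...,1]>70)&(d>0)&(abs(L[...,0])<.06)&(abs(L[...,1])<.08)&(L[...,2]>.003)
q=L[m];D=np.linalg.norm(q-[-.06,.08,.004],axis=1);print(m.sum(),"brass px dist max",np.percentile(D,[50,90,99,100]),q.min(0),q.max(0))
s=ctrl.camera("scene")["pixels"][110:270,130:310]
w=cv2.resize(c["pixels"][60:220,0:190],(456,384),interpolation=cv2.INTER_CUBIC)
cv2.imwrite("pics/f1.png",cv2.resize(np.hstack([w,cv2.resize(s,(432,384))]),None,fx=.9,fy=.9)[:,:,::-1])
E
```

```text
[ 0.5139 -0.1178  0.2616] [ 2.85 -1.64  6.18] 0.10531032752006216
[ 0.5139 -0.1178  0.2616] [ 2.13 -2.32  5.32] 0.10161204328091612
[ 0.5139 -0.1178  0.2616] [ 2.59 -1.93  5.53] 0.10059228657139303
foot [ 0.50950696 -0.16115074  0.0015214 ] tilt 43.03847374413117
2248 brass px dist max [0.03898935 0.04852369 0.05491364 0.18842002] [-0.05967633 -0.01329429  0.00411113] [0.05360868 0.07998099 0.14150837]
```

View pics/f1.png

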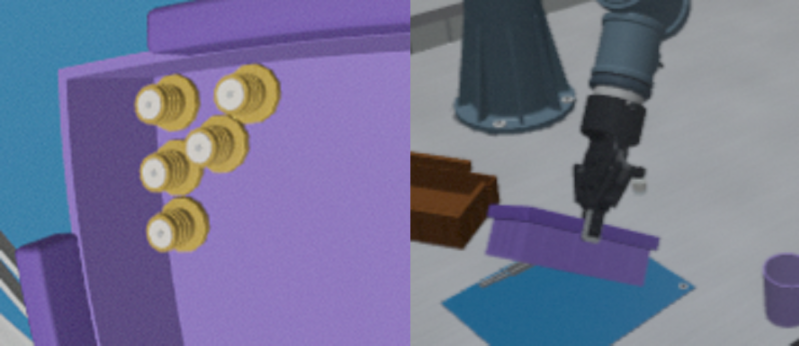

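The left panel shows all five shells in the corner, every brass pixel within about 55 mm. The right panel shows the corner on the mat, with the tweezers untouched. One more hold to rule out force drift.

Call:
drive_tool(commands=[[[0,0,0,0,0,0,255],[0,0,0,0,0,0,255],[0,0,0,0,0,0,255],[0,0,0,0,0,0,255],[0,0,0,0,0,0,255],[0,0,0,0,0,0,255],[0,0,0,0,0,0,255],[0,0,0,0,0,0,255]]])

```text
time_s: 14.65
eef_pos: [0.5139, -0.1178, 0.2616]
eef_rot: [0.365, 0.718, 0.591, -0.035]
wrist_force: [2.5, -0.9, 5.7]
opening: 0.103
```

Steady, so I'm handing in.

```bash
python3 -c "
from bench import ctrl
print(ctrl.hand_in());o=ctrl.get_obs();print(o['wrist_force'],o['eef_pos'],o['opening'])"
```

```text
the job is handed in; nothing more can be done
None
the job is handed in; nothing more can be done
```

I gripped the violet tote by the middle of its +x rim and lifted it about 116 mm. I carried it to the mat, tipped it about 43° toward the picking corner and lowered it until I felt the corner touch. It was handed in still held like that, at about 15 s; hand-in reports no verdict.

Last checks before hand-in:
- **Contact with the mat:** about 8.5–9 N, worked out from the wrist force (z went from −2.8 N to +5.7 N). It rose about 3 N while settling, then held steady for the last second.
- **Low corner height:** it computes to 1.5 mm, slightly under the 3 mm mat top. That is within the 2 mm calibration error, or a little give in the grip.
- **Shells:** all five are visible in the corner. 99% of the pixels picked out as brass lie within 55 mm of it. The few farther ones (up to 188 mm) also read too high to be shells, so I took them as stray pixels.
- **Bystanders:** in the last scene picture the tweezers, cup and brown tote looked unmoved. I did not measure any positions, and the wash bottle, screwdriver and chip box were not rechecked.

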